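# Present the notched slide, label up, over the inspection light

## Robot

A 6-joint arm with a two-finger parallel gripper is mounted at the origin on a cart in front of the work surface, level with it; the furniture and walls round the work are solid. World frame = base frame: x ahead of the robot, y to its left, z up, the work surface at z = 0. Lengths are in m, angles in degrees, forces in N, time in s.
With the tool pointing down it reaches from about 0.25 to 0.725 m from the base axis. Payload 9.7 kg.
Tool frame: the origin (TCP) lies at the very end of the fingers, on their centre line; the grasp point (between the pads) lies 19 mm behind it (bot.grip_point_offset is the z of the grasp point in the tool frame, in m); z points along the fingers, x is the direction in which the jaws open and shut, and the axes are right-handed (so a half turn about z gives the same grasp; the last joint's range is limited). The gripper opens to 85 mm and grips with 20 to 120 N. Pads are 22 mm wide; open, the fingers measure 114 mm over their backs; the gripper's body (76 mm by 85 mm) begins 54 mm behind the grasp point. The pads swing forward as they close: fully open they stand 13 mm farther back than shut.
Start: joints at [-73.797, 4.979, 10.078, 95.1, 0, 90], TCP at [0.153, -0.528, 0.231] pointing down, gripper open.
Joint ranges: [-179.16, 179.16], [-48.56, 103.87], [-65.8, 70.77], [-126.05, 130.52], [-82.76, 87.17], [-180, 180]. Speed limits (degrees/s): [127.2, 127.2, 147.25, 180, 180, 180].

## Interface

Orientations are given as [roll, pitch, yaw] about the fixed x, y, z axes, in that order (R = Rz(yaw) Ry(pitch) Rx(roll)).
In Python, from workcell import get_obs, viewer, job_done, bot gives the robot as it stands.
- The arm moves only by the shell command python3 -m handwheel 'ROWS' [FORCE]. ROWS is JSON, a list of rows, each a list of 5 numbers: the closure, from 0 (fully open) to 1 (shut), then the shift along the world's x, y, z in m, then the turn about the world's z in degrees. A call has 1 to 5 rows; each row is the pose to reach, as a shift and turn from the pose measured when the call began; what a row does not reach only later rows make up. A row lasts 1/10 s, in which the tool goes at most 50 mm and 8.59 degrees, less where a joint would pass 70% of its speed; a pose out of reach is approached as far as the arm can. A call with a gripper value outside its range is refused whole. The fingers move at their own pace and stop on an object; FORCE is the grip in N (left out, the last holds). Time passes only in rows, so rows that repeat a pose let the fingers close. It gives the time, the measured TCP pose, the force and the opening at its end, in the units of the state.
- get_obs(): the state, without advancing time (a new reading comes with each control period).
- viewer.camera(name): name is "scene" or "top" or "wrist"; returns a dict with "color" (384x512x3 uint8, blue, green, red), "K" (3x3 intrinsics, pixels), "origin" and "orientation" of the camera in the world. Camera axes: x right, y down, z forward; pixel columns grow to the right and rows downward; lengths in m; the calibration is good to about 2 mm. A picture is of the moment at which its call begins. There is no depth.
- job_done(): hands the job in, once; it reports no verdict.
The state is a dict: "time": time; "q": joint angles; "qd": joint speeds; "joint_efforts": joint torques, N m; "ee_pos": TCP position; "tcp_rot": TCP orientation; "wrist_force": force on the tool from outside, world axes, zero at the start; "torque": the same for the moment, N m; "opening": finger opening in m.
Only numpy, scipy, OpenCV 4.12 (cv2) and the standard library are available. Lean on these libraries where they do the work, as an engineer would, in place of code of your own. Each camera call takes 0.05 s, during which the arm holds its last target.

## Task

Two glass slides stand frosted end up in the grey stands; take out the one whose frosted end has a small notch in one corner, holding it by that frosted end, and present it over the lit panel of the inspection light: lying about level with its label facing up, the middle of its clear window above the middle of the panel, about 10 cm above it. Finish while still holding it there steadily in the gripper. Leave the other slide in its stand and the relay board, solder spool and marker where they are.

Things in the scene. Friction and masses are not known exactly. Their poses are not given: they have to be found in the camera images.
- slide: The wanted glass slide, loose, 46 mm wide (y), 100 mm long (z), 6 mm thick (x), about 60 g, upright in its stand. Origin: middle of its lower short edge. z points to the frosted end (up at the start), x straight out of the label face. Upper 42 mm frosted white, lower 58 mm clear greenish window with etched bars. Label: yellow 36 x 24 mm with blue stripe, on one face of the frosted end; the back is plain.
- slide_frosted (a point): Middle of the slide's frosted end, where to grip it across the 46 mm width: 22 mm below the frosted edge, half-way through the thickness; 84 mm above the desk at the start. Axes as the slide's.
- slide_window (a point): Middle of the slide's clear window, 48 mm from slide_frosted towards the clear end (along the slide's -z). Axes as the slide's.
- slide_notch (a point): Middle of the square 11 x 11 mm notch in one corner of the wanted slide's frosted end. Seen frosted end up, the notch is at the upper right (+y) if you look at the label face, at the upper left if you look at the back. At the start the label faces the robot or a side, at most about 100 degrees away from facing the robot.
- slide_stand: Grey stand in which the wanted slide stands: fixed block 56 x 66 mm, 34 mm high, with a slot 8 x 48 mm, 28 mm deep, so the slide must rise straight up by more than 28 mm to come free. Origin: centre of its underside on the desk; its y axis runs along the slot.
- blank_centre (a point): Centre of the other slide, the same in size, colours and label but with four whole corners; loose, stands in the other stand. Axes as on the wanted slide (z up along its length, x out of its label). Leave it there.
- blank_stand: The other, equal grey stand, with the un-notched slide. Origin: centre of its underside.
- light_panel (a point): Centre of the upper surface of the lit white panel (66 x 66 mm) of the inspection light, a fixed black box 90 x 90 mm, the panel's top 22 mm above the desk.
- relay_board: Relay board 32 x 74 x 22 mm, loose bystander lying on the desk. Origin: centre of its underside.
- solder_spool: Spool of solder wire, 52 mm in diameter, 40 mm high, loose bystander. Origin: centre of its underside.
- marker_blue: Blue marker pen 139 mm long, 20 mm thick, loose bystander. Origin: centre of its underside.

How it is judged:
By the outcome, as a careful person would: the job done as asked, in the order asked, and still so for the second after the job is handed in, while the arm keeps its last pose, push and grip.
It also fails if it takes over 43 s, if anything falls off the work surface, if the arm or the gripper's body presses on something with over 40 N, if the wrist force passes 120 N, or if a joint passes its speed limit or range.

## Working session

There is one attempt and no reset: what is moved stays moved. The work goes in short steps, Python scripts to look and compute and a shell command to move; the robot and the scene stay as the last step left them, time stands still between calls to the robot, and variables do not carry over. Pictures are saved under pics/ and viewed, and the job is handed in when it is done.

```bash
mkdir -p pics; ls; cat > h.py <<'E'
import numpy as np, cv2
from workcell import get_obs, viewer, job_done, bot
E
python3 - <<'E'
from h import *
print(get_obs()); 
for n in ["scene","top","wrist"]:
    c=viewer.camera(n); cv2.imwrite(f"pics/{n}0.png",c["color"]); print(n,c["K"],c["origin"],c["orientation"])
    np.savez(f"{n}0.npz",**{k:np.array(v) for k,v in c.items()})
print(bot.grip_point_offset,[a for a in dir(bot) if a[0]!='_'])
E
```

```text
pics
{'time': 0.0, 'q': array([-7.37956474e+01,  5.01258125e+00,  1.00349074e+01,  9.50998506e+01,
        1.06087140e-03,  9.00001290e+01]), 'qd': array([-0.01783168, -0.02623323,  0.05950576, -0.05000809,  0.02069252,
       -0.05332254]), 'joint_efforts': array([ 3.98297561e-04, -5.20392287e+01,  4.64799142e+01,  1.64695247e-02,
        3.07188770e-05,  1.21109889e-05]), 'ee_pos': array([ 0.15342694, -0.52793039,  0.23057292]), 'tcp_rot': array([-1.79998939e+02,  7.75244312e-02, -7.37957764e+01]), 'wrist_force': array([-0.63347106, -0.36708096, -0.68690118]), 'torque': array([-0.02579624,  0.00313266, -0.00141319]), 'opening': 0.0855676272020021}
scene [[397.84035358   0.         260.57611152]
 [  0.         397.84035358 192.69847654]
 [  0.           0.           1.        ]] [0.09712761 0.88299612 0.52861107] [-116.35092305    1.31501551 -155.04797301]
top [[495.25420654   0.         257.38907722]
 [  0.         495.25420654 198.88113891]
 [  0.           0.           1.        ]] [0.36708212 0.10408377 1.3326968 ] [-174.83554287    0.57584373  -89.20458711]
wrist [[290.29400444   0.         252.31057049]
 [  0.         290.29400444 189.46477381]
 [  0.           0.           1.        ]] [ 0.22789469 -0.50501452  0.3732372 ] [ 1.62105524e+02  1.21395182e-02 -7.37968004e+01]
-0.0187 ['PlanningError', 'grip_point_offset']
```

View pics/scene0.png

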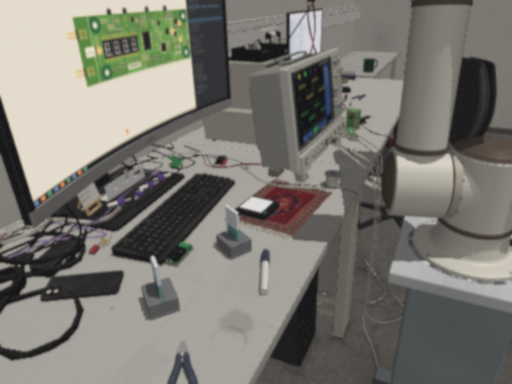

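View pics/top0.png

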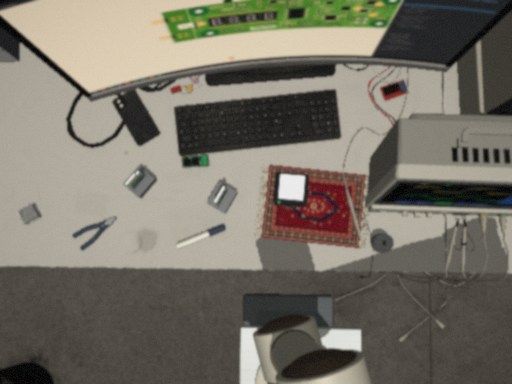

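View pics/wrist0.png

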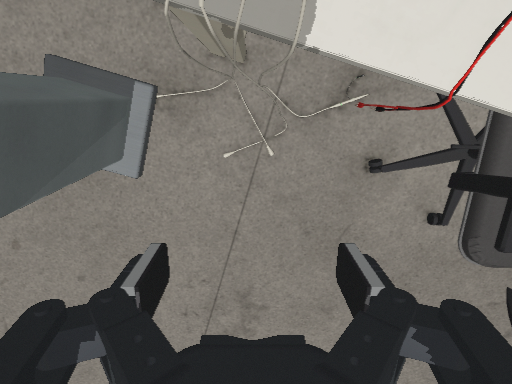

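The arm only shifts and yaws, so once the slide is out I will have to pivot it inside the grip. First I'll check which slide has the notch.

```bash
python3 - <<'E'
import cv2,numpy as np
s=cv2.imread("pics/scene0.png");t=cv2.imread("pics/top0.png")
r=lambda im,x,y,w,h,k:cv2.resize(im[y:y+h,x:x+w],None,fx=k,fy=k,interpolation=cv2.INTER_CUBIC)
a=np.hstack([r(s,130,245,65,75,6),r(s,205,195,65,75,6)])
b=np.hstack([r(t,115,155,65,50,6),r(t,195,165,65,50,6)])
cv2.imwrite("pics/c1.png",a[:, :800]);cv2.imwrite("pics/c2.png",b)
E
```

```text
(no output)
```

View pics/c1.png

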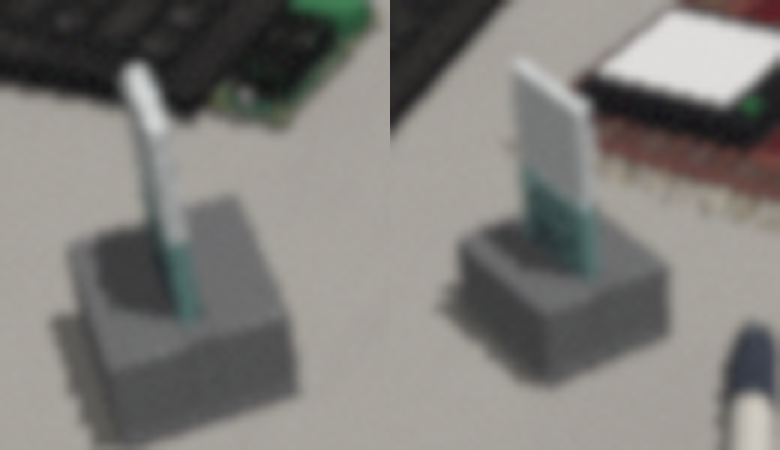

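View pics/c2.png

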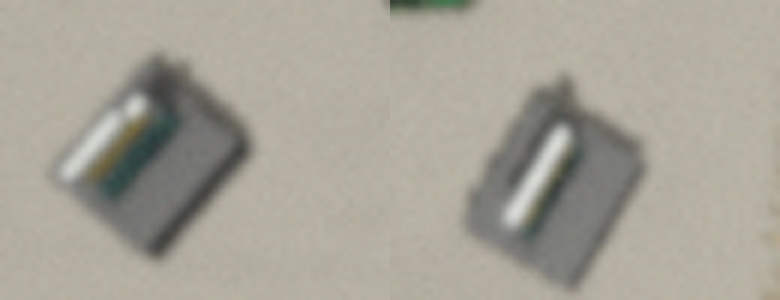

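```bash
cat >> h.py <<'E'
from scipy.spatial.transform import Rotation as Ro
def load(f): return dict(np.load(f))
def ray(c,uv,z):
    R=Ro.from_euler('xyz',c["orientation"],degrees=True).as_matrix()
    d=R@np.linalg.inv(c["K"])@np.array([uv[0],uv[1],1.]); o=np.array(c["origin"])
    return o+d*(z-o[2])/d[2]
def proj(c,p):
    R=Ro.from_euler('xyz',c["orientation"],degrees=True).as_matrix()
    q=c["K"]@(R.T@(np.array(p)-c["origin"])); return q[:2]/q[2]
def snap(n,f):
    c=viewer.camera(n); cv2.imwrite(f"pics/{f}.png",c["color"]); np.savez(f+".npz",**{k:np.array(v) for k,v in c.items()}); return c
E
python3 - <<'E'
from h import *
c=load("top0.npz")
a=ray(c,(125.8,184.2),.106);b=ray(c,(139.2,171.3),.106)
print(a,b,np.linalg.norm(a-b),(a+b)/2,np.degrees(np.arctan2(*(b-a)[1::-1])))
a=ray(c,(195+508/6,165+222/6),.106);b=ray(c,(195+568/6,165+128/6),.106)
print('blank',a,b,np.linalg.norm(a-b),(a+b)/2)
# stand top corners
for uv in [(55,172),(155,58),(250,140),(155,250)]: print('stand',ray(c,(115+uv[0]/6,155+uv[1]/6),.034))
P=[(277.5,173),(308,173.5),(307,202),(277,201.5)]
print('panel',np.mean([ray(c,p,.022) for p in P],axis=0))
o=get_obs();print(load("wrist0.npz")["origin"]-o['ee_pos'])
E
```

```text
[0.51036435 0.44749407 0.106     ] [0.54332142 0.41505937 0.106     ] 0.04624044418828003 [0.52684288 0.43127672 0.106     ] -44.542314123980624
blank [0.47071505 0.06249426 0.106     ] [0.51020346 0.03797969 0.106     ] 0.046479014065400046 [0.49045925 0.05023697 0.106     ]
stand [0.5201403  0.47204012 0.034     ]
stand [0.57149256 0.42959295 0.034     ]
stand [0.5354497  0.38627505 0.034     ]
stand [0.48615138 0.42659496 0.034     ]
panel [0.51707035 0.02623837 0.022     ]
[0.07446193 0.02297188 0.14250669]
```

```bash
python3 - <<'E'
import cv2,numpy as np
t=cv2.imread("pics/top0.png")
cv2.imwrite("pics/c3.png",cv2.resize(t[160:260,255:355],None,fx=6,fy=6,interpolation=cv2.INTER_CUBIC))
E
```

```text
(no output)
```

View pics/c3.png

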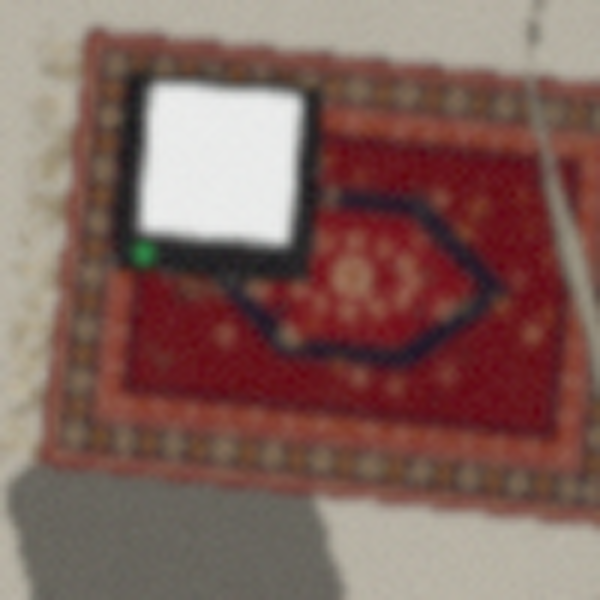

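The left stand holds the notched slide, with its label facing the robot and to the right. I'll move there at yaw of about 135°, passing the CRT on the near side.

```bash
python3 -m handwheel '[[0,0.01,0.048,0.01,8.5],[0,0.02,0.096,0.02,17],[0,0.03,0.144,0.02,25.5],[0,0.04,0.192,0.02,34],[0,0.05,0.238,0.02,42]]' 30
python3 -m handwheel '[[0,0.015,0.045,0,8.5],[0,0.03,0.09,0,17],[0,0.045,0.135,0,25.5],[0,0.06,0.18,0,34],[0,0.075,0.225,0,42]]'
python3 - <<'E'
from h import *
c=load("top0.npz")
P=[(279.7,173.7),(305.5,174.7),(303.7,201),(278,199.7)]
print('panel',np.mean([ray(c,p,.022) for p in P],axis=0))
a=ray(c,(214.7,202),.106);b=ray(c,(224.7,186.3),.106);print('blank',a,b)
print(get_obs()['q'])
E
```

```text
time: 0.65
ee_pos: [0.2032, -0.2881, 0.2505]
tcp_rot: [-180.0, 0.1, -31.5]
wrist_force: [0.2, 0.6, 0.5]
opening: 0.0853
time: 1.15
ee_pos: [0.2768, -0.0665, 0.2506]
tcp_rot: [180.0, -0.0, 9.9]
wrist_force: [2.1, -2.2, 0.3]
opening: 0.0854
panel [0.51763514 0.02796671 0.022     ]
blank [0.46860864 0.22404428 0.106     ] [0.50822754 0.19992906 0.106     ]
[-1.34961325e+01 -3.01899670e+01 -1.66190238e+01  1.03554379e+02
 -1.26340738e-02  6.65925166e+01]
```

```bash
python3 -m handwheel '[[0,0.02,0.045,0,8.5],[0,0.04,0.09,0,17],[0,0.06,0.135,0,25.5],[0,0.08,0.18,0,34],[0,0.1,0.225,0,42]]'
python3 -m handwheel '[[0,0.02,0.045,0,8.5],[0,0.04,0.09,0,17],[0,0.06,0.135,0,25.5],[0,0.08,0.18,0,34],[0,0.1,0.225,0,42]]'
python3 -m handwheel '[[0,0.01,0.01,0,8.5],[0,0.02,0.02,0,17],[0,0.03,0.03,0,25.5],[0,0.04,0.04,0,34],[0,0.05,0.046,0,42]]'
python3 - <<'E'
from h import *
print(get_obs()['q'],snap("wrist","w1")["origin"])
E
```

```text
time: 1.65
ee_pos: [0.3765, 0.1597, 0.2506]
tcp_rot: [180.0, -0.0, 52.3]
wrist_force: [1.3, -2.0, 0.7]
opening: 0.0856
time: 2.15
ee_pos: [0.4768, 0.3868, 0.2501]
tcp_rot: [180.0, -0.0, 94.7]
wrist_force: [1.0, -0.7, 0.2]
opening: 0.085
time: 2.65
ee_pos: [0.5271, 0.4335, 0.2494]
tcp_rot: [-180.0, -0.0, 137.1]
wrist_force: [-0.3, 0.5, -0.6]
opening: 0.0854
[ 3.94234071e+01  2.56391523e+01  3.72691387e+01  1.01657503e+02
  3.13386848e-02 -7.65270503e+00] [0.47266779 0.37712961 0.39199611]
```

View pics/w1.png

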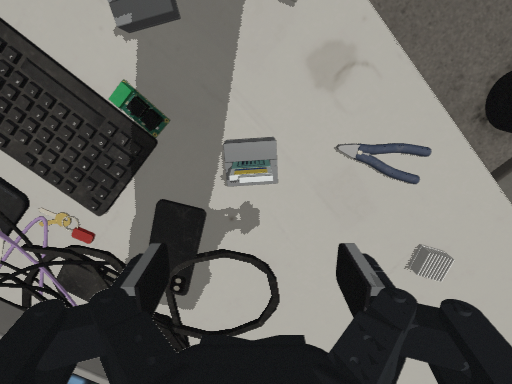

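```bash
python3 - <<'E'
import cv2
t=cv2.imread("pics/w1.png")
cv2.imwrite("pics/c4.png",cv2.resize(t[130:195,215:290],None,fx=9,fy=9,interpolation=cv2.INTER_CUBIC))
E
```

```text
(no output)
```

View pics/c4.png

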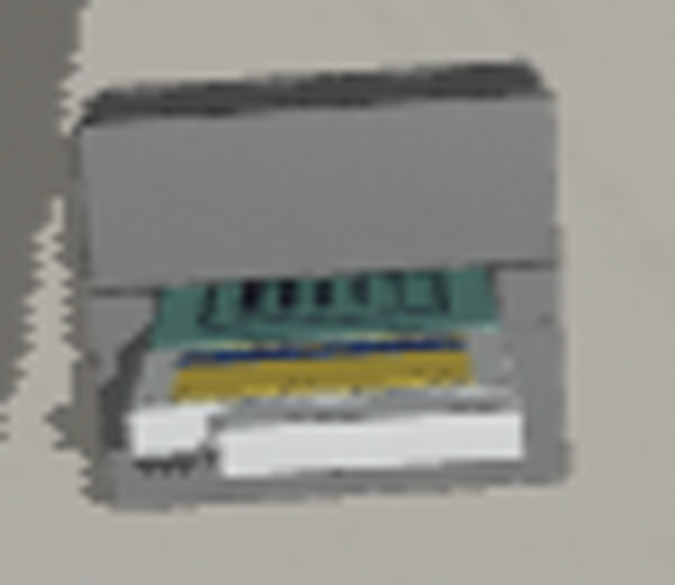

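Notch confirmed on this slide: crop (130–212, 408–455), i.e. pixel (234, 178). The label faces the camera and robot side.

```bash
python3 - <<'E'
from h import *
c=load("w1.npz")
f=lambda u,v,z:ray(c,(215+(u+.5)/9-.5,130+(v+.5)/9-.5),z)
r=f(522,435,.106);l=f(130,433,.095)
print(r,l,np.linalg.norm((r-l)[:2]),(r+l)/2,np.degrees(np.arctan2(*(l-r)[1::-1])))
S=[f(82,125,.034),f(555,97,.034),f(568,480,.034),f(95,505,.034)]
for p in S: print(p)
m=np.mean(S,axis=0);print(m,np.degrees(np.arctan2(*(S[0]-S[1])[1::-1])),np.degrees(np.arctan2(*(S[3]-S[2])[1::-1])),[np.linalg.norm(S[i]-S[i-1]) for i in range(4)])
e=f(160,310,.034)
E
```

```text
[0.51146624 0.44925975 0.106     ] [0.54661902 0.42039219 0.095     ] 0.04548685073625844 [0.52904263 0.43482597 0.1005    ] -39.39293738316173
[0.53606244 0.39351856 0.034     ]
[0.48610553 0.43476728 0.034     ]
[0.52085752 0.47687137 0.034     ]
[0.57295502 0.43351476 0.034     ]
[0.52899513 0.43466799 0.034     ] -39.54601087333152 -39.76792782537668 [np.float64(0.05441285146310046), np.float64(0.06478541252791031), np.float64(0.054593549339324955), np.float64(0.06777865066330238)]
```

```bash
python3 -m handwheel '[[0,0.002,0.0007,-0.045,3.3],[0,0.002,0.0007,-0.09,3.3],[0,0.002,0.0007,-0.12,3.3],[0,0.002,0.0007,-0.12,3.3]]'
python3 - <<'E'
from h import *
snap("wrist","w2");snap("scene","s2")
E
```

```text
time: 3.1
ee_pos: [0.528, 0.4327, 0.123]
tcp_rot: [-179.5, -0.1, 140.7]
wrist_force: [0.2, -0.2, -0.5]
opening: 0.0854
```

View pics/w2.png

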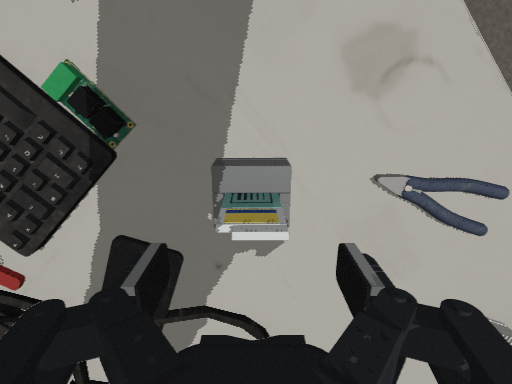

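```bash
python3 - <<'E'
import cv2
t=cv2.imread("pics/w2.png")
cv2.imwrite("pics/c5.png",cv2.resize(t[150:250,200:305],None,fx=6,fy=6,interpolation=cv2.INTER_CUBIC))
E
```

```text
(no output)
```

View pics/c5.png

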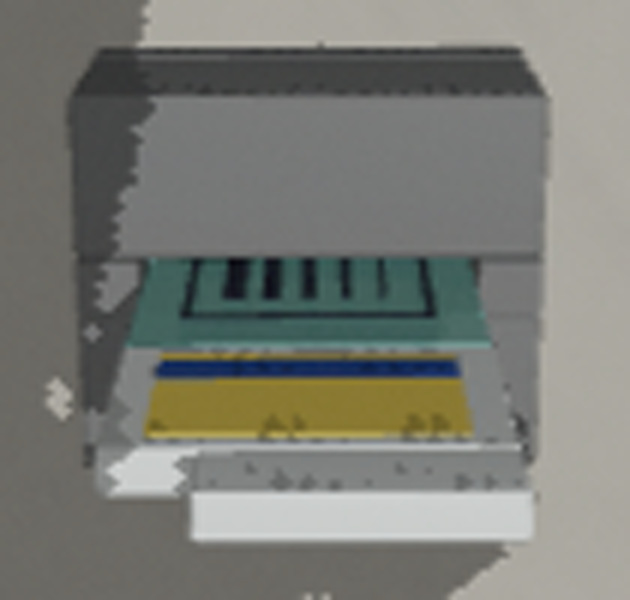

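```bash
python3 - <<'E'
from h import *
c=load("w2.npz")
f=lambda u,v,z:ray(c,(200+(u+.5)/6-.5,150+(v+.5)/6-.5),z)
r=f(533,515,.106);l=f(97,470,.095)
print(r,l,np.linalg.norm((r-l)[:2]),(r+l)/2,np.degrees(np.arctan2(*(l-r)[1::-1])))
a=f(70,97,.034);b=f(550,95,.034);print((a+b)/2, 'slot near edge',(f(80,257,.034)+f(540,260,.034))/2)
u=np.array([np.cos(np.radians(50.4)),np.sin(np.radians(50.4))])
print((a+b)[:2]/2+.028*u, np.degrees(np.arctan2(*(a-b)[1::-1])), get_obs()['ee_pos'])
E
```

```text
[0.51122126 0.44926078 0.106     ] [0.54647115 0.42047137 0.095     ] 0.04551246827623524 [0.52884621 0.43486607 0.1005    ] -39.23930864466345
[0.51145898 0.41371648 0.034     ] slot near edge [0.52620529 0.43170196 0.034     ]
[0.52930685 0.43529085] -39.099796089220106 [0.52991879 0.43429064 0.12942727]
```

```bash
python3 -m handwheel '[[0,-0.001,0.0007,-0.04,0.3],[0,-0.001,0.0007,-0.068,0.3],[0,-0.001,0.0007,-0.068,0.3],[0,-0.001,0.0007,-0.068,0.3]]'
python3 -m handwheel '[[1,0,0,0,0],[1,0,0,0,0],[1,0,0,0,0],[1,0,0,0,0],[1,0,0,0,0]]' 40
python3 -m handwheel '[[1,0,0,0,0],[1,0,0,0,0],[1,0,0,0,0]]' 40
python3 - <<'E'
from h import *
snap("wrist","w3");snap("scene","s3");print(get_obs()['q'])
E
```

```text
time: 3.6
ee_pos: [0.5296, 0.4356, 0.0641]
tcp_rot: [179.9, -0.0, 141.0]
wrist_force: [-0.5, 0.9, 0.9]
opening: 0.0854
time: 4.1
ee_pos: [0.5303, 0.4361, 0.0661]
tcp_rot: [179.8, 0.0, 141.0]
wrist_force: [-0.6, -0.8, 5.8]
opening: 0.0451
time: 4.4
ee_pos: [0.5304, 0.4361, 0.0662]
tcp_rot: [179.7, 0.0, 141.0]
wrist_force: [0.1, 0.1, 1.9]
opening: 0.0451
[ 3.94239365e+01  2.34345114e+01  1.39472644e+01  8.02526209e+01
  2.05228081e-02 -1.15721480e+01]
```

View pics/w3.png

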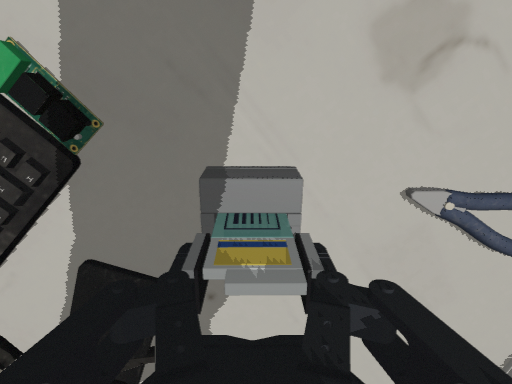

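View pics/s3.png

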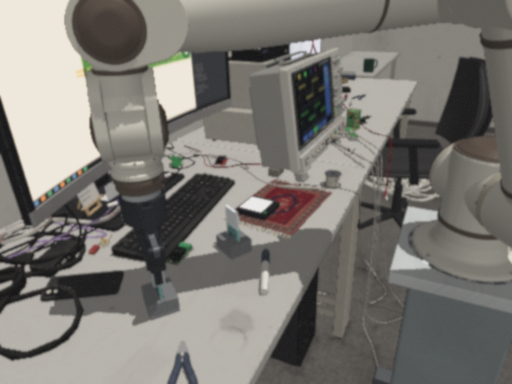

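```bash
python3 -m handwheel '[[1,0,0,0.008,0],[1,0,0,0.016,0],[1,0,0,0.022,0],[1,0,0,0.022,0]]' 40
python3 - <<'E'
from h import *
print(get_obs()['ee_pos'])
snap("wrist","w4")
E
```

```text
time: 4.9
ee_pos: [0.5309, 0.4365, 0.0899]
tcp_rot: [179.6, 0.1, 141.0]
wrist_force: [1.0, 0.3, -0.5]
opening: 0.0452
[0.53088891 0.43654406 0.08985222]
```

View pics/w4.png

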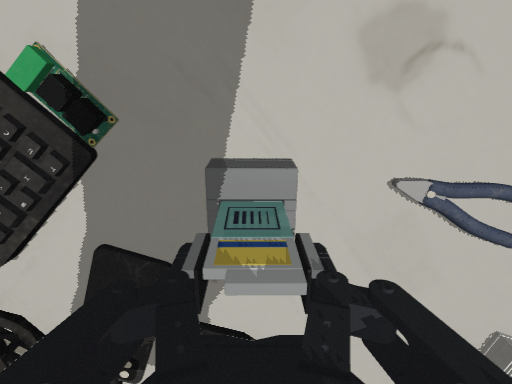

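```bash
python3 -m handwheel '[[1,0.003,0.004,0,0],[1,0.0065,0.008,-0.0005,0],[1,0.0095,0.0115,-0.001,0],[1,0.0125,0.0155,-0.0015,0],[1,0.0125,0.0155,-0.0015,0]]' 20
python3 - <<'E'
from h import *
snap("wrist","w5")
E
```

```text
time: 5.45
ee_pos: [0.5431, 0.4513, 0.0867]
tcp_rot: [179.8, 0.1, 141.0]
wrist_force: [-1.1, -4.0, -0.9]
opening: 0.0451
```

View pics/w5.png

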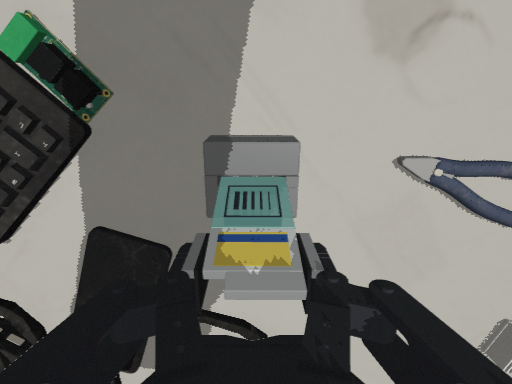

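Pivoting works: the window is now longer in view. Continuing.

```bash
python3 -m handwheel '[[1,0.003,0.004,-0.0005,0],[1,0.0065,0.008,-0.0015,0],[1,0.0095,0.0115,-0.003,0],[1,0.0125,0.0155,-0.0045,0],[1,0.0145,0.018,-0.005,0]]' 20
python3 - <<'E'
from h import *
snap("wrist","w6"); print(get_obs()['q'])
E
```

```text
time: 6.0
ee_pos: [0.5571, 0.4684, 0.0803]
tcp_rot: [-180.0, 0.1, 141.0]
wrist_force: [-3.0, -4.0, -2.0]
opening: 0.0454
[ 4.00944476e+01  2.97004403e+01  2.40344318e+01  8.43002062e+01
 -7.22697722e-02 -1.08796973e+01]
```

View pics/w6.png

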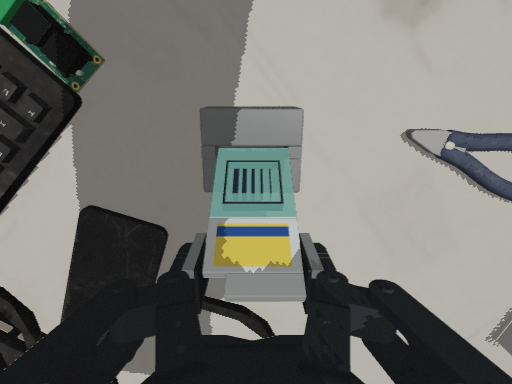

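```bash
python3 -m handwheel '[[1,0.003,0.004,-0.002,0],[1,0.006,0.0075,-0.0045,0],[1,0.009,0.011,-0.0075,0],[1,0.012,0.0145,-0.012,0],[1,0.0125,0.0155,-0.014,0]]' 20
python3 - <<'E'
from h import *
snap("wrist","w7"); print(get_obs()['q'])
E
```

```text
time: 6.55
ee_pos: [0.5706, 0.4849, 0.0661]
tcp_rot: [179.9, 0.1, 141.0]
wrist_force: [1.5, -1.8, 3.7]
opening: 0.0452
[ 4.03927080e+01  3.28902026e+01  2.69866721e+01  8.39873823e+01
 -8.02768115e-02 -1.05870458e+01]
```

View pics/w7.png

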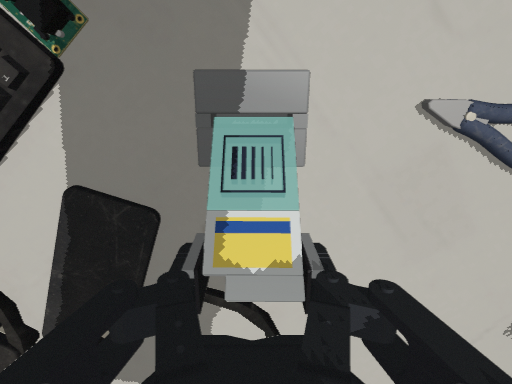

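```bash
python3 -m handwheel '[[1,0.0015,0.002,-0.003,0],[1,0.003,0.0035,-0.006,0],[1,0.004,0.005,-0.009,0],[1,0.005,0.006,-0.012,0],[1,0.005,0.006,-0.014,0]]' 20
python3 - <<'E'
from h import *
snap("wrist","w8"); snap("scene","s8")
E
```

```text
time: 7.1
ee_pos: [0.5757, 0.4912, 0.0519]
tcp_rot: [179.9, 0.1, 141.0]
wrist_force: [1.8, -0.5, 3.7]
opening: 0.0453
```

View pics/w8.png

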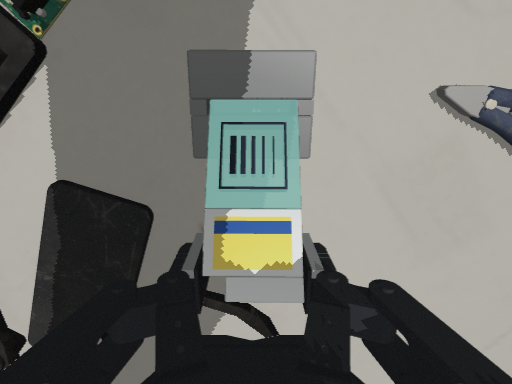

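```bash
python3 - <<'E'
import cv2
t=cv2.imread("pics/s8.png")
cv2.imwrite("pics/c8.png",cv2.resize(t[220:340,90:230],None,fx=5,fy=5,interpolation=cv2.INTER_CUBIC))
E
```

```text
(no output)
```

View pics/c8.png

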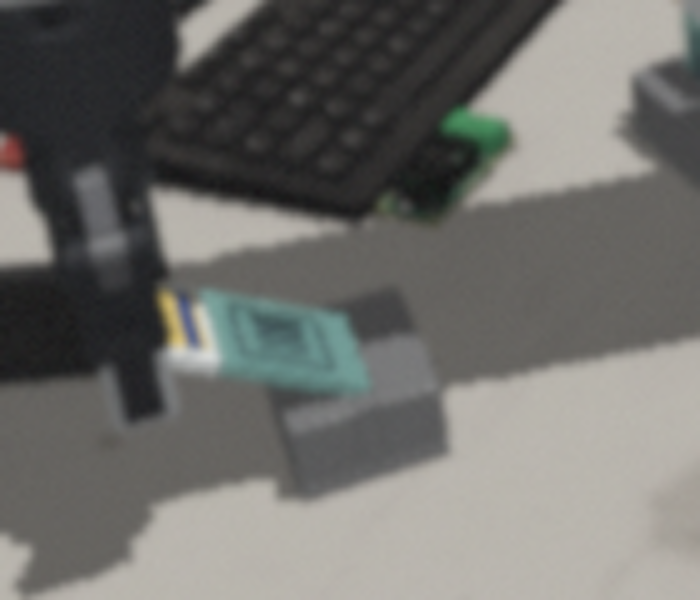

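```bash
python3 -m handwheel '[[1,0.001,0.001,-0.004,0],[1,0.0015,0.002,-0.008,0],[1,0.002,0.0025,-0.012,0],[1,0.002,0.0025,-0.016,0],[1,0.002,0.0025,-0.018,0]]' 20
python3 -m handwheel '[[1,0,0,-0.004,0],[1,0,0,-0.008,0],[1,0,0,-0.01,0],[1,0,0,-0.01,0]]' 20
python3 - <<'E'
from h import *
snap("wrist","w9"); snap("scene","s9");t=cv2.imread("pics/s9.png")
cv2.imwrite("pics/c9.png",cv2.resize(t[220:340,90:230],None,fx=5,fy=5,interpolation=cv2.INTER_CUBIC))
E
```

```text
time: 7.7
ee_pos: [0.5789, 0.4953, 0.0348]
tcp_rot: [179.6, 0.1, 141.0]
wrist_force: [6.6, 8.6, 6.9]
opening: 0.0451
time: 8.1
ee_pos: [0.58, 0.4967, 0.0252]
tcp_rot: [179.4, 0.1, 141.0]
wrist_force: [6.3, 4.6, 5.8]
opening: 0.0453
```

View pics/w9.png

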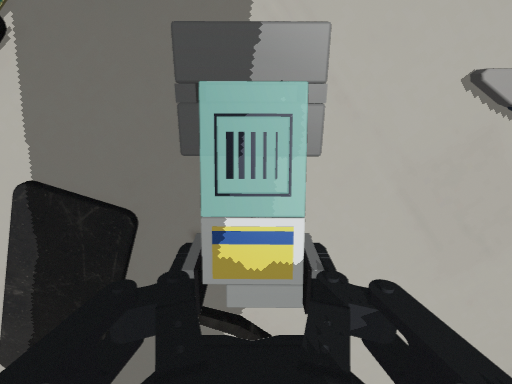

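View pics/c9.png

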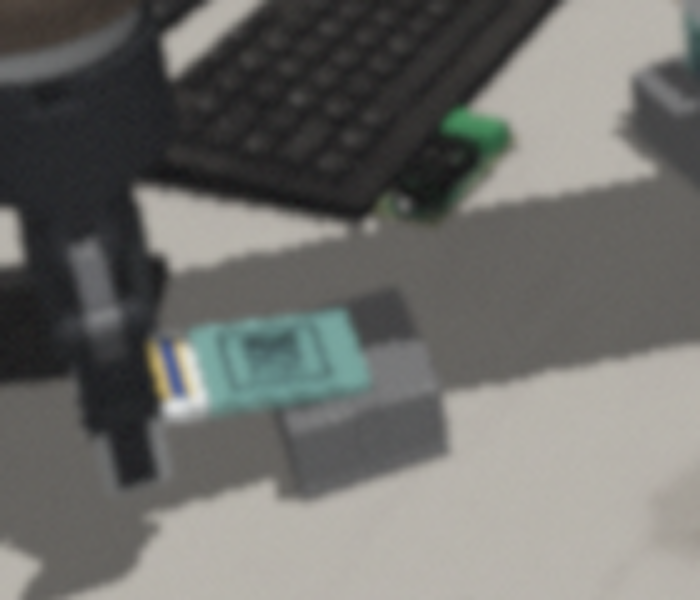

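```bash
cat >> h.py <<'E'
def pnp(c,pts):
    # pts: order window end L, window end R, frost line L, frost line R (image left = +y slide)
    obj=np.array([[3,23,0],[3,-23,0],[3,23,58],[3,-23,58]],float)/1000
    im=np.array(pts,float)
    best=None
    n,rv,tv,er=cv2.solvePnPGeneric(obj,im,np.array(c["K"]),None,flags=cv2.SOLVEPNP_IPPE)
    R=Ro.from_euler('xyz',c["orientation"],degrees=True).as_matrix()
    for r,t,e in zip(rv,tv,er):
        M=R@cv2.Rodrigues(r)[0]; T=R@t.ravel()+c["origin"]
        print('err',e,'x axis',M[:,0].round(3),'zaxis',M[:,2].round(3),'elev of window dir deg',np.degrees(np.arcsin(-M[2,2])).round(1),'window',(T+M@[0,0,.036-.0]).round(4),'frost',(T+M@[0,0,.078]).round(4), 'win(30)',(T+M@[0,0,.030]).round(4))
E
python3 - <<'E'
from h import *
c=load("w9.npz"); pnp(c,[(200,81),(307,81),(202,217),(304,217)]); print(get_obs()['ee_pos'])
E
```

```text
err [1.87817711] x axis [-0.27   0.002  0.963] zaxis [0.622 0.764 0.172] elev of window dir deg -9.9 window [0.5478 0.4603 0.0415] frost [0.5739 0.4924 0.0487] win(30) [0.544  0.4557 0.0404]
err [1.89833212] x axis [ 0.04  -0.288  0.957] zaxis [0.618 0.76  0.202] elev of window dir deg -11.7 window [0.548  0.4599 0.0417] frost [0.574  0.4918 0.0502] win(30) [0.5443 0.4553 0.0405]
[0.57994673 0.49664344 0.02541801]
```

```bash
python3 -m handwheel '[[1,0,0,-0.004,0],[1,0,0,-0.008,0],[1,0,0,-0.0105,0],[1,0,0,-0.0105,0],[1,0,0,-0.0105,0]]' 20
python3 - <<'E'
from h import *
print(get_obs()['wrist_force'],get_obs()['ee_pos']);snap("wrist","w10"); t=cv2.imread("pics/w10.png")
cv2.imwrite("pics/c10.png",cv2.resize(t[55:315,160:345],None,fx=2.3,fy=2.3,interpolation=cv2.INTER_CUBIC))
E
```

```text
time: 8.7
ee_pos: [0.5803, 0.4974, 0.0147]
tcp_rot: [179.3, 0.1, 141.0]
wrist_force: [5.2, 4.9, 3.2]
opening: 0.0453
[5.17009641 4.92031952 3.20686392] [0.580311   0.49742387 0.01465041]
```

View pics/c10.png

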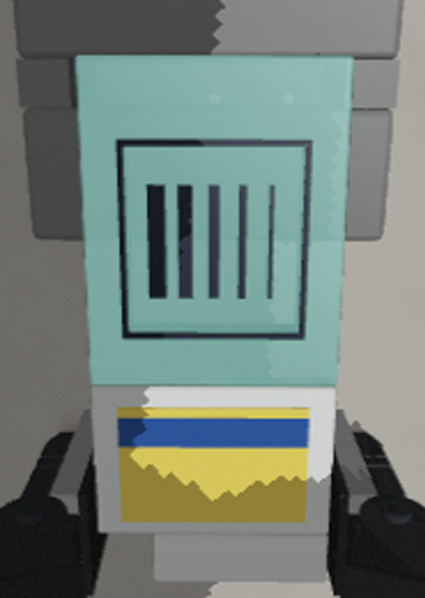

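```bash
python3 - <<'E'
from h import *
c=load("w10.npz"); f=lambda u,v:(160+(u+.5)/2.3-.5,55+(v+.5)/2.3-.5)
pnp(c,[f(76,57),f(354,57),f(91,385),f(338,386)])
E
```

```text
err [0.443119] x axis [-0.018 -0.031  0.999] zaxis [0.629 0.777 0.036] elev of window dir deg -2.0 window [0.5484 0.4608 0.0377] frost [0.5748 0.4934 0.0392] win(30) [0.5446 0.4561 0.0375]
err [2.91078047] x axis [-0.235 -0.281  0.93 ] zaxis [0.586 0.723 0.366] elev of window dir deg -21.5 window [0.5471 0.4593 0.0403] frost [0.5717 0.4897 0.0556] win(30) [0.5436 0.455  0.0381]
```

```bash
python3 -m handwheel '[[1,0,0,0,0],[1,0,0,0,0],[1,0,0,0,0]]' 90
python3 -m handwheel '[[1,0,0,0.01,0],[1,0,0,0.03,0],[1,0,0,0.06,0],[1,0,0,0.1,0],[1,0,0,0.13,0]]' 90
python3 -m handwheel '[[1,0,0,0,0],[1,0,0,0,0]]' 90
python3 - <<'E'
from h import *
print(get_obs()['q']);snap("wrist","w11"); snap("scene","s11"); t=cv2.imread("pics/w11.png")
cv2.imwrite("pics/c11.png",cv2.resize(t[55:315,160:345],None,fx=2.3,fy=2.3,interpolation=cv2.INTER_CUBIC))
E
```

```text
time: 9.05
ee_pos: [0.5804, 0.4975, 0.0144]
tcp_rot: [179.3, 0.1, 141.0]
wrist_force: [4.5, 2.0, 3.3]
opening: 0.0438
time: 9.55
ee_pos: [0.5795, 0.497, 0.1457]
tcp_rot: [179.4, 0.1, 141.0]
wrist_force: [0.4, -0.1, -0.6]
opening: 0.0441
time: 9.75
ee_pos: [0.579, 0.4969, 0.1454]
tcp_rot: [179.4, 0.0, 141.0]
wrist_force: [-0.3, 0.6, -1.2]
opening: 0.0435
[ 4.06103087e+01  3.54789697e+01  3.95168054e+01  9.34706866e+01
  7.00490270e-02 -1.04223635e+01]
```

View pics/c11.png

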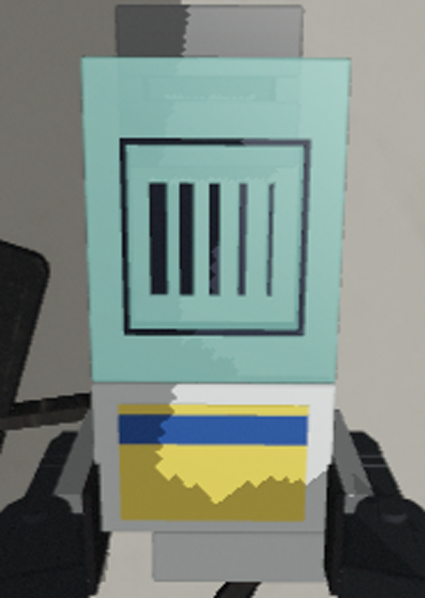

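View pics/s11.png

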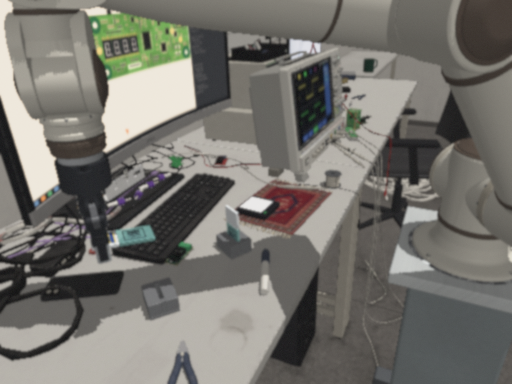

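The slide is held level after the lift. Moving it to the light now.

```bash
python3 -m handwheel '[[1,-0.001,-0.01,0.015,0],[1,-0.002,-0.03,0.03,0],[1,-0.005,-0.065,0.04,0],[1,-0.007,-0.105,0.04,0],[1,-0.009,-0.14,0.04,0]]' 90
python3 -m handwheel '[[1,-0.002,-0.03,0,0],[1,-0.005,-0.065,0,0],[1,-0.007,-0.105,0,0],[1,-0.009,-0.135,0,0],[1,-0.009,-0.15,0,0]]' 90
python3 -m handwheel '[[1,-0.002,-0.03,0,0],[1,-0.005,-0.065,0,0],[1,-0.006,-0.1,0,0],[1,-0.007,-0.125,0,0],[1,-0.008,-0.135,0,0]]' 90
python3 - <<'E'
from h import *
print(get_obs()['q']);snap("wrist","w12"); snap("top","t12")
E
```

```text
time: 10.35
ee_pos: [0.569, 0.3542, 0.1835]
tcp_rot: [179.6, 0.0, 141.0]
wrist_force: [0.4, -0.3, -0.4]
opening: 0.044
time: 10.85
ee_pos: [0.5592, 0.2014, 0.1839]
tcp_rot: [179.7, 0.0, 140.9]
wrist_force: [0.1, 1.2, -1.0]
opening: 0.0437
time: 11.35
ee_pos: [0.5508, 0.0645, 0.1839]
tcp_rot: [179.7, -0.0, 140.8]
wrist_force: [-0.0, 0.6, -0.4]
opening: 0.0439
[  6.56381425   4.66137489   4.48369031  89.61827765   0.21754784
 -44.24110187]
```

View pics/w12.png

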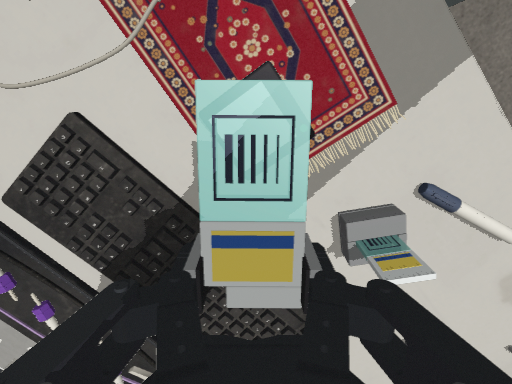

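View pics/t12.png

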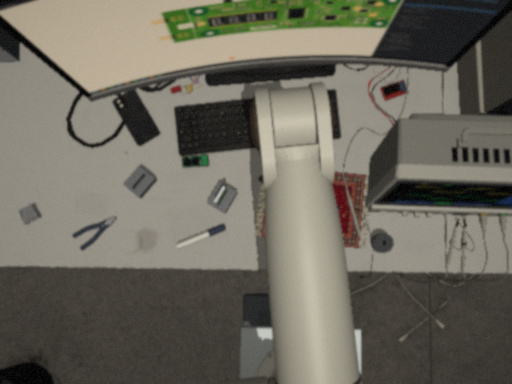

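```bash
python3 -m handwheel '[[1,0,0,-0.02,0],[1,0,0,-0.05,0],[1,0.001,0.002,-0.075,0],[1,0.001,0.002,-0.081,0],[1,0.001,0.002,-0.081,0]]' 90
python3 - <<'E'
from h import *
snap("wrist","w13"); t=cv2.imread("pics/w13.png")
cv2.imwrite("pics/c13.png",cv2.resize(t[30:260,140:380],None,fx=2.5,fy=2.5,interpolation=cv2.INTER_CUBIC))
t=cv2.imread("pics/w12.png")
cv2.imwrite("pics/c12.png",cv2.resize(t[50:240,170:340],None,fx=3,fy=3,interpolation=cv2.INTER_CUBIC))
s=snap("scene","s13")["color"];cv2.imwrite("pics/cs13.png",cv2.resize(s[150:250,190:330],None,fx=5,fy=5,interpolation=cv2.INTER_CUBIC))
E
```

```text
time: 11.95
ee_pos: [0.5515, 0.0684, 0.1023]
tcp_rot: [179.8, -0.1, 140.9]
wrist_force: [0.8, -0.1, -0.6]
opening: 0.0437
```

View pics/c12.png

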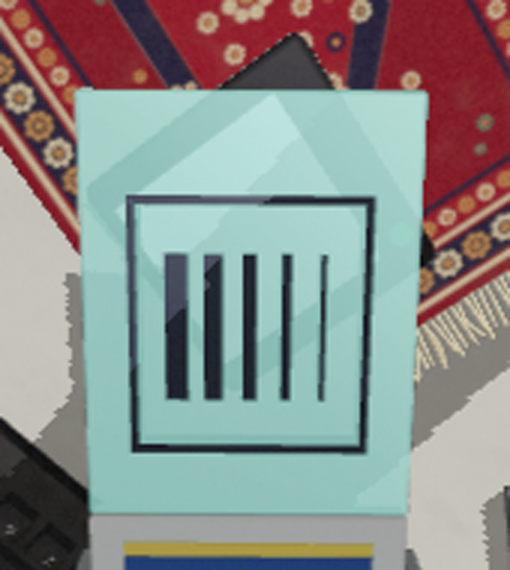

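View pics/c13.png

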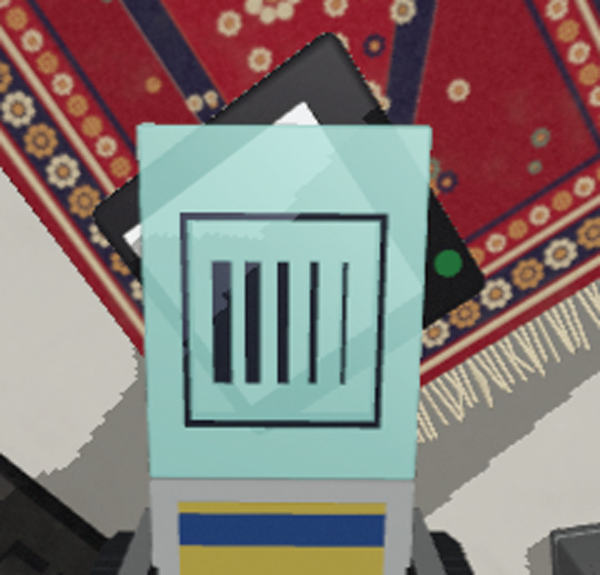

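View pics/cs13.png

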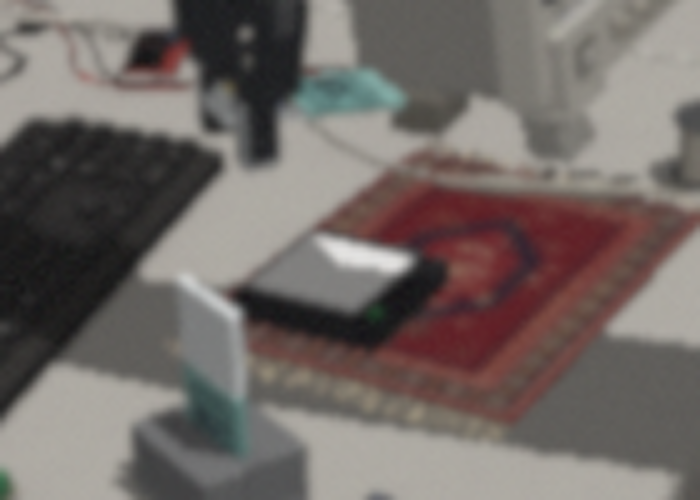

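```bash
python3 - <<'E'
from h import *
c=load("w13.npz"); f=lambda u,v:(140+(u+.5)/2.5-.5,30+(v+.5)/2.5-.5)
L=ray(c,f(93,212),.021);R=ray(c,f(484,280),.021);T=ray(c,f(330,34),.021)
print('box',L,R,T,np.linalg.norm(L-R),np.linalg.norm(T-L),np.linalg.norm(T-R),'c',(L+R)/2)
pT=ray(c,f(303,102),.022); pL=ray(c,f(122,238),.022)
d=(L-R)/np.linalg.norm(L-R); print('pT',pT,'pL',pL,np.linalg.norm(pT-pL))
v=pT-pL; n=np.array([v[1],-v[0],0]); print('panel c from side', (pT+pL)/2+n/2,(pT+pL)/2-n/2)
for z in [.022]:
    for p in [(.5176,.028,z),(.519,.030,z)]: print(p,proj(c,p))
pnp(c,[f(138,125),f(432,126),f(151,479),f(415,480)])
E
```

```text
box [ 0.55290483 -0.01650262  0.021     ] [0.47371429 0.07404029 0.021     ] [ 0.46844546 -0.00975335  0.021     ] 0.12028782841203627 0.08472861205013447 0.08395912484925126 c [0.51330956 0.02876883 0.021     ]
pT [ 0.48529584 -0.00072917  0.022     ] pL [ 0.55116636 -0.00539813  0.022     ] 0.0660357778721534
panel c from side [0.52056558 0.02987161 0.022     ] [ 0.51589662 -0.03599891  0.022     ]
(0.5176, 0.028, 0.022) [251.21017874 131.27771396]
(0.519, 0.03, 0.022) [251.44501611 134.52627636]
err [0.55845514] x axis [-0.11  -0.092  0.99 ] zaxis [0.629 0.765 0.141] elev of window dir deg -8.1 window [0.5194 0.032  0.124 ] frost [0.5458 0.0641 0.1299] win(30) [0.5157 0.0274 0.1231]
err [1.51921012] x axis [-0.127 -0.213  0.969] zaxis [0.616 0.748 0.246] elev of window dir deg -14.2 window [0.5191 0.0315 0.1248] frost [0.545  0.0629 0.1351] win(30) [0.5154 0.027  0.1233]
```

```bash
python3 - <<'E'
from h import *
c=load("w11.npz"); f=lambda u,v:(160+(u+.5)/2.3-.5,55+(v+.5)/2.3-.5)
pnp(c,[f(82,58),f(351,58),f(92,382),f(336,382)])
c=load("w12.npz"); f=lambda u,v:(170+(u+.5)/3-.5,50+(v+.5)/3-.5)
pnp(c,[f(77,90),f(429,92),f(91,513),f(408,514)])
s=snap("wrist","w14")["color"]
for i,(x,y) in enumerate([(195,80),(312,80),(200,221),(306,221)]): pass
k=lambda x,y:cv2.resize(s[y-15:y+15,x-20:x+20],None,fx=10,fy=10,interpolation=cv2.INTER_CUBIC)
cv2.imwrite("pics/c14.png",np.vstack([np.hstack([k(195,80),k(312,80)]),np.hstack([k(200,221),k(306,221)])]))
E
```

```text
err [0.66525489] x axis [-0.092 -0.023  0.995] zaxis [0.632 0.771 0.076] elev of window dir deg -4.4 window [0.5471 0.4605 0.1664] frost [0.5736 0.4929 0.1696] win(30) [0.5433 0.4559 0.1659]
err [2.00759811] x axis [-0.15  -0.283  0.947] zaxis [0.603 0.733 0.315] elev of window dir deg -18.3 window [0.5464 0.4594 0.1681] frost [0.5717 0.4902 0.1813] win(30) [0.5428 0.455  0.1662]
err [0.26299564] x axis [-0.075 -0.047  0.996] zaxis [0.635 0.768 0.084] elev of window dir deg -4.8 window [0.5188 0.0282 0.205 ] frost [0.5455 0.0605 0.2085] win(30) [0.515  0.0236 0.2045]
err [1.99926356] x axis [-0.162 -0.255  0.953] zaxis [0.609 0.734 0.3  ] elev of window dir deg -17.5 window [0.5181 0.0273 0.2066] frost [0.5437 0.0581 0.2193] win(30) [0.5144 0.0228 0.2048]
```

View pics/c14.png

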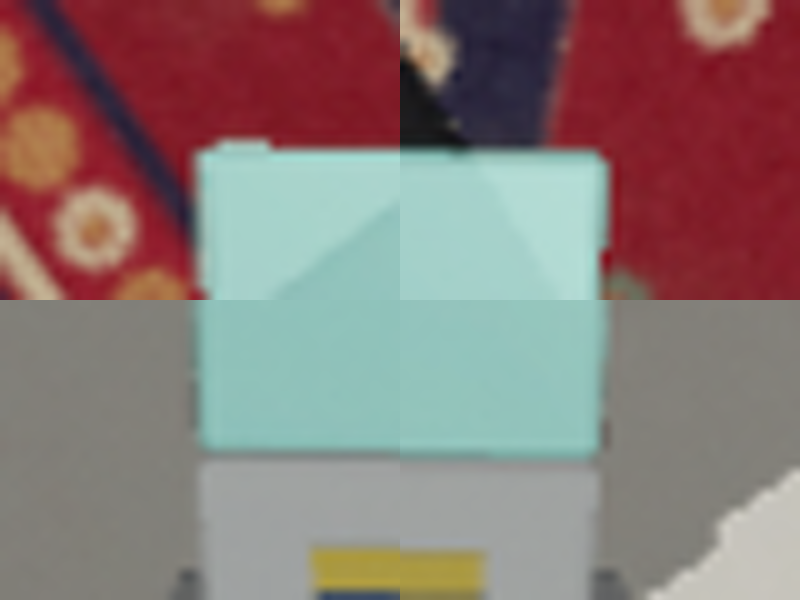

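```bash
python3 -m handwheel '[[1,0.001,0.001,0,0],[1,0.003,0.002,0,0],[1,0.003,0.002,0,0],[1,0.003,0.002,0,0],[1,0.003,0.002,0,0]]' 110
python3 -m handwheel '[[1,0,0,0,0],[1,0,0,0,0],[1,0,0,0,0],[1,0,0,0,0],[1,0,0,0,0]]' 110
python3 - <<'E'
from h import *
pnp(load("w13.npz"),[(194.35,79.55),(312.25,79.55),(199.75,220.9),(305.35,221.2)])
s=snap("wrist","w15")["color"]
k=lambda x,y:cv2.resize(s[y-15:y+15,x-20:x+20],None,fx=10,fy=10,interpolation=cv2.INTER_CUBIC)
cv2.imwrite("pics/c15.png",np.vstack([np.hstack([k(195,80),k(312,80)]),np.hstack([k(200,221),k(306,221)])]))
for n in "9 10 11 12 13 15".split(): pass
s=snap("scene","s15")["color"];cv2.imwrite("pics/cs15.png",cv2.resize(s[130:220,210:310],None,fx=8,fy=6.6,interpolation=cv2.INTER_CUBIC))
E
```

```text
time: 12.6
ee_pos: [0.5557, 0.07, 0.1045]
tcp_rot: [179.6, 0.1, 140.8]
wrist_force: [-0.2, 0.7, -1.0]
opening: 0.0431
time: 13.1
ee_pos: [0.5557, 0.07, 0.1045]
tcp_rot: [179.6, 0.1, 140.8]
wrist_force: [-0.7, -0.4, -0.5]
opening: 0.0434
err [0.46763389] x axis [-0.095 -0.059  0.994] zaxis [0.631 0.768 0.106] elev of window dir deg -6.1 window [0.5195 0.0319 0.1239] frost [0.546  0.0642 0.1283] win(30) [0.5157 0.0273 0.1232]
err [1.88926302] x axis [-0.142 -0.243  0.96 ] zaxis [0.61  0.742 0.278] elev of window dir deg -16.2 window [0.519  0.0311 0.1252] frost [0.5446 0.0622 0.1369] win(30) [0.5153 0.0266 0.1235]
```

View pics/c15.png

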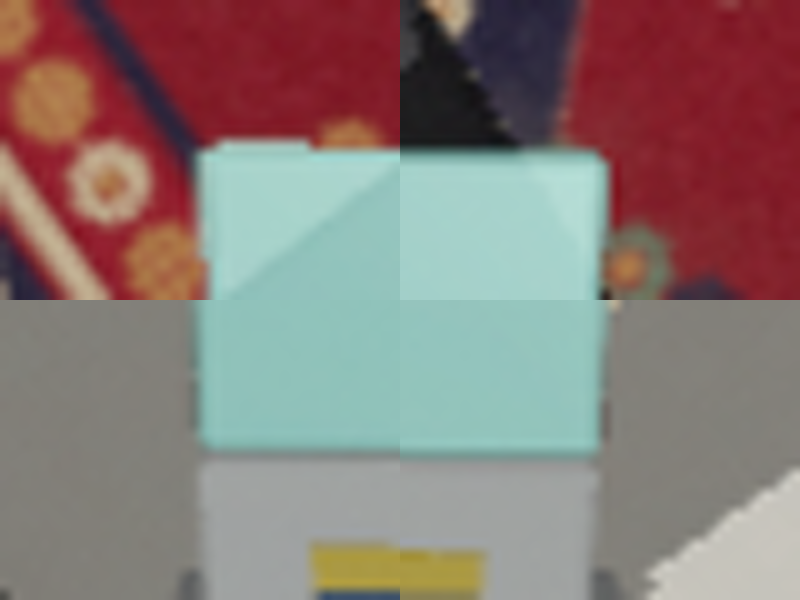

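View pics/cs15.png

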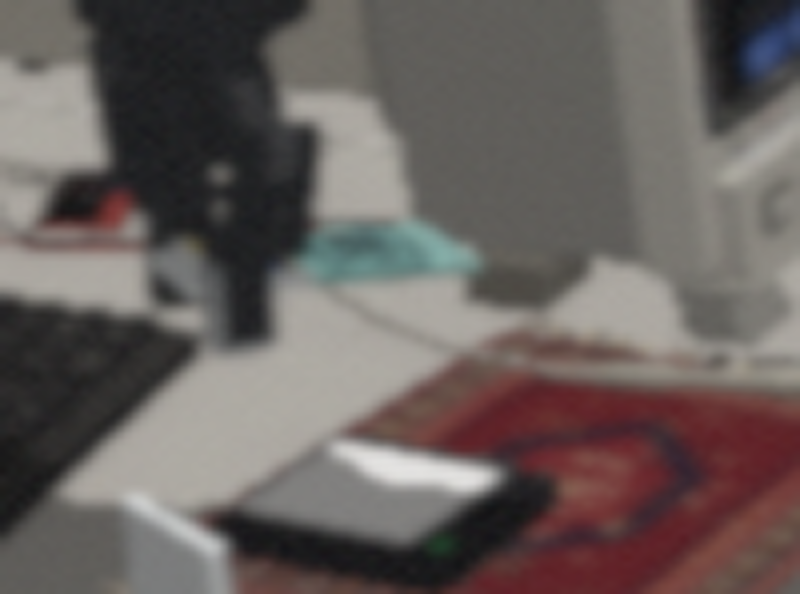

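```bash
python3 - <<'E'
from h import *
c=load("s15.npz"); w=load("w15.npz")
yw=np.radians(140.8-180); Y=np.array([np.cos(yw),np.sin(yw),0]); h=np.array([np.sin(yw),-np.cos(yw),0]) # window dir
print(h)
e=get_obs()['ee_pos']; H=e+[0,0,.0225]; 
pix=[(194.35,79.55),(312.25,79.55),(199.75,220.9),(305.35,221.2)]
from scipy.optimize import least_squares
def pts(p):
    t,s,dz,dy=p; d=h*np.cos(t)+np.array([0,0,np.sin(t)]); n=-h*np.sin(t)+np.array([0,0,np.cos(t)])
    B=H+[0,0,dz]+d*s+n*.003+Y*dy  # s: dist along to frost line
    return [B+d*.058+Y*.023,B+d*.058-Y*.023,B+Y*.023,B-Y*.023],B+d*.028
def res(p): return np.ravel([proj(w,q)-x for q,x in zip(pts(p)[0],pix)])
r=least_squares(res,[0,.02,0,0]);print(np.degrees(r.x[0]),r.x,np.abs(r.fun).max(),pts(r.x)[1])
for t in [0,-4,-8,-12]:
    p=r.x.copy();p[0]=np.radians(t);q=pts(p)[0];print(t,[proj(c,v).round(1) for v in q])
E
```

```text
[-0.6320293  -0.77494449  0.        ]
-5.25083796939083 [-0.09164441  0.02670956  0.00341463 -0.00173424] 0.41728642341064415 [0.51975118 0.02862624 0.12838167]
0 [array([261.8, 161.2]), array([269.6, 167.1]), array([241.8, 165.3]), array([249.1, 171.4])]
-4 [array([261.8, 163.3]), array([269.7, 169.2]), array([241.9, 165.9]), array([249.2, 172.1])]
-8 [array([261.8, 165.4]), array([269.6, 171.3]), array([241.9, 166.6]), array([249.2, 172.8])]
-12 [array([261.5, 167.5]), array([269.3, 173.5]), array([241.9, 167.3]), array([249.2, 173.5])]
```

```bash
python3 - <<'E'
from h import *
o=get_obs();print(o['time'],o['ee_pos'],np.abs(o['qd']).max(),o['opening'],o['wrist_force']);print(job_done())
E
```

```text
13.2 [0.55570158 0.06996186 0.10448644] 0.06478675591084089 0.04343216908545104 [ 0.50655396 -0.69098259 -0.12872609]
the job is handed in; nothing more can be done
None
```

I took out the notched slide and handed the job in at 13.2 s, holding it label up over the lit panel. I gripped it across the frosted end and lifted it almost clear. I then tipped it level inside the light grip, using its own stand as a rest, because the arm can only shift and turn about the vertical. After that I tightened the grip and carried it to the light.

**Last checks:**

| Check | Result |
|---|---|
| Window middle | about (0.520, 0.029) m |
| Panel centre | about (0.519, 0.029) m (the average of two camera estimates, 3 mm apart) |
| Height above panel | about 10.3 cm |
| Level | window end droops about 5°, on both the wrist and scene cameras |
| Steadiness | no slip between the last two wrist pictures, about 1 s apart; wrist force under 1 N |

- **Level:** resting on the stand, the slide measured about 2° from level, so it drooped by a few degrees after the lift. I judged 5° as "about level" and did not correct it.
- **Box outline:** a third estimate of the panel centre, from the light's outer corners, disagreed by about 6 mm in x. I discounted it because the rounded corners made the box measure too small.
- **Other objects:** the other slide, relay board and marker looked undisturbed in the pictures taken on the way. I did not measure any of them, nor the solder spool, again at the end.

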